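# Check a spliced pool-table rail with a straightedge

## Task

A pool-table rail has been rebuilt from two lengths of timber, one dark and one lighter. Take the straightedge with the orange grip off the two posts of its stand and lay it flat on the cloth, grip up, its whole length flush against the rail's front face (the long upright face towards the stand) and centred on the joint, then let go and leave it there. Grip and rail are equally high with no room for a finger between them, so you will need to put it down and take it another way; leave the jar, tin, brush and chalk where they are.

Things in the scene. Friction and masses are not known exactly. Their poses are not given: they have to be found in the camera images.
- straightedge: Aluminium beam 180 long (x), 40 wide (y), 18 high, with an orange grip block on its middle: 56 long (x), 20 thick (y), 18 to 56 above the underside. Both long sides are equal. 18 mm square through holes at x = -42 and +42. Origin: centre of its underside; z up. 0.3 kg. At the start it lies on the stand, a post through each hole; there the posts leave fingers no room at the grip's ends.
- stand: Fixed stand: light wooden base 210 (x) x 80 (y) x 12 high, with two upright dark steel posts 14 in diameter at x = -42 and +42 mm, their tops 78 above the cloth (66 above the base). Origin: centre of the base's underside, on the cloth (z = 0).
- rail: Fixed rail on the cloth: a dark timber (-x) and a lighter one (+x) end to end, in all 440 long (x), 70 wide (y), 56 high, as high as the laid straightedge. A black line marks the joint. Origin: on the cloth, at the foot of the front face, at the joint; x along that face, y into the timber (y = 0 to 70), so the straightedge's centre belongs at x = 0, y = -20.
- jar: Bystander: closed screw jar, 60 in diameter, 85 high. Origin: centre of its underside.
- tin: Bystander: closed glue tin, 60 in diameter, 90 high. Origin: centre of its underside.
- brush: Bystander: brush 200 long lying on the cloth. Origin: under its middle; x along the handle.
- chalk: Bystander: blue chalk cube, 24 mm, on top of the rail near the end of the dark timber. Origin: centre of its underside.
Not all that is in view belongs to the job. What is shaped like the straightedge but brown or yellow is not meant.

How it is judged:
By the outcome, as a careful person would: the job done as asked, in the order asked, and still so for the second after the job is handed in, with the robot touching nothing.
It also fails if it takes over 54 s, if anything falls off the work surface, if the arm or the gripper's body presses on something with over 40 N, if the wrist force passes 120 N, or if a joint passes its speed limit or range.

## Robot

A 6-joint arm with a two-finger parallel gripper is mounted at the origin on the work surface. World frame = base frame: x ahead of the robot, y to its left, z up, the work surface at z = 0. Lengths are in mm, angles in rad, forces in N, time in s.
With the tool pointing down it reaches from about 325 to 900 mm from the base axis. Payload 3.5 kg.
Tool frame: the origin (TCP) lies at the very end of the fingers, on their centre line; the grasp point (between the pads) lies 19 mm behind it; z points along the fingers, y is the line along which they close (so a half turn about z gives the same grasp; the last joint's range is limited). The gripper opens to 85 mm and grips with 20 to 120 N. Pads are 22 mm wide; open, the fingers measure 114 mm over their backs; the gripper's body (76 mm by 85 mm) begins 54 mm behind the grasp point. The pads swing forward as they close: fully open they stand 13 mm farther back than shut.
Start: joints at [-1.254, 0.276, -0.026, 1.268, 0, 1.467], TCP at [254.724, -570.734, 231.313] pointing down, gripper open.
Joint ranges: [-3.12, 3.12], [-0.85, 1.88], [-1.08, 1.24], [-1.95, 2.15], [-1.57, 1.53], [-3.14, 3.14]. Speed limits (rad/s): [2.57, 2.57, 3.14, 3.14, 3.14, 3.14].

## Interface

Orientations are given as a 3x3 rotation matrix whose columns are the frame's x, y, z axes.
In Python, from station import * gives the robot as it stands.
- The arm moves only by the tool move_arm, never from a script. Its argument "moves" is a list of rows, each an object of numbers: "x", "y", "z": the shift along the tool's x, y, z in m; "wx", "wy", "wz": the turn, a rotation vector about the tool's x, y, z in rad; "fingers": the finger opening in m, from 0 to 0.0854. A call has exactly 8 rows; each row is the pose to reach, as a shift and turn from the pose commanded when the call began, along the tool's axes at that moment; what a row does not reach only later rows make up. A row lasts 1/10 s, in which the tool goes at most 50 mm and 8.59 degrees, less where a joint would pass 70% of its speed; a pose out of reach is approached as far as the arm can. A call with a gripper value outside its range is refused whole. The fingers move at their own pace and stop on an object; "force" is the grip in N (left out, the last holds). Time passes only in rows, so rows that repeat a pose let the fingers close, or fill a call up. It gives the time, the measured TCP pose, the force, the opening and the grip force at its end, in the units of the state.
- read_state(): the state, without advancing time (a new reading comes with each control period).
- snapshot(name): name is "scene" or "top" or "wrist"; returns (picture, depth): 420x560x3 uint8, red, green, blue; 420x560 float32, mm along the optical axis (not along the pixel's ray), 0 where there is no reading.
- calibration(name): a dict with "mtx" (3x3 intrinsics, pixels), "extrinsics" (4x4, takes a point from camera to world coordinates); the wrist camera has in their place "hand_eye" (4x4, takes a point from camera to tool coordinates, whose origin is the TCP and whose axes are the flange's). Camera axes: x right, y down, z forward; pixel columns grow to the right and rows downward; lengths in mm; the calibration is good to about 2 mm. A picture is of the moment at which its call begins: read the wrist's pose just before it. calibration takes no time and is no camera call.
- hand_in(): hands the job in; it is judged then, once.
The state is a dict: "time": time; "joints": joint angles; "joint_velocities": joint speeds; "effort": joint torques, N m; "position": TCP position; "eef_rot": TCP orientation; "ft_force": force on the tool from outside, world axes, zero at the start; "ft_torque": the same for the moment, N m; "gripper_width": finger opening in mm; "grip_force": force on a finger pad.
Only numpy, scipy, OpenCV 4.12 (cv2) and the standard library are available. Lean on these libraries where they do the work, as an engineer would, in place of code of your own. Each camera call takes 0.05 s, during which the arm holds its last target. There are 200 camera calls.

## Working session

There is one attempt and no reset: what is moved stays moved. The work goes in short steps, Python scripts to look and compute and a tool call to move; the robot and the scene stay as the last step left them, time stands still between calls to the robot, and variables do not carry over. Pictures are saved under pics/ and viewed, at most 10 in all, crops included, and the job is handed in when it is done.

Besides the shell and the picture viewer there is one more tool, called after "Request:" as a command line: name --argument value ..., lists and objects as JSON in quotes. move_arm: Moves the arm, as the interface text tells. Its arguments: {"type":"object","properties":{"moves":{"type":"array"},"force":{"type":"number"}},"required":["moves"]}

```bash
mkdir -p pics; python3 - <<'E'
from station import *
import cv2,numpy as np
s=read_state();print(s['time'],s['position'],np.round(s['eef_rot'],3).tolist(),s['gripper_width'])
for n in("scene","top"):
    p,d=snapshot(n);cv2.imwrite(f'pics/{n}0.png',p[:,:,::-1]);np.savez(f'{n}0.npz',p=p,d=d)
    c=calibration(n);print(n,np.round(c['mtx'],1).tolist(),np.round(c['extrinsics'],3).tolist())
print(np.round(calibration("wrist")['hand_eye'],3).tolist(),np.round(calibration("wrist")['mtx'],1).tolist())
E
```

```text
0.0 [ 254.47101968 -569.99098825  230.14092457] [[0.913, 0.408, -0.001], [0.408, -0.913, 0.002], [0.0, -0.002, -1.0]] 85.73052804700315
scene [[398.6, 0.0, 281.4], [0.0, 398.6, 201.4], [0.0, 0.0, 1.0]] [[-0.573, 0.654, -0.493, 976.943], [0.819, 0.458, -0.345, 172.035], [0.0, -0.602, -0.799, 741.643], [0.0, 0.0, 0.0, 1.0]]
top [[540.8, 0.0, 280.8], [0.0, 540.8, 206.7], [0.0, 0.0, 1.0]] [[-0.011, -0.997, 0.077, 439.486], [-1.0, 0.012, 0.012, -132.648], [-0.012, -0.077, -0.997, 1536.654], [0.0, 0.0, 0.0, 1.0]]
[[-0.0, -0.963, -0.27, 68.519], [1.0, 0.0, -0.001, 0.14], [0.001, -0.27, 0.963, -142.988], [0.0, 0.0, 0.0, 1.0]] [[375.8, 0.0, 281.4], [0.0, 375.8, 215.7], [0.0, 0.0, 1.0]]
```

View pics/scene0.png

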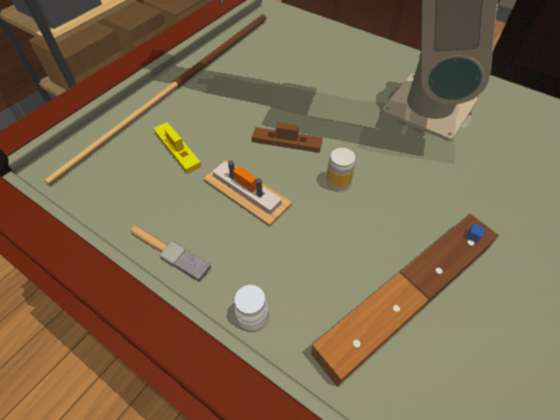

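View pics/top0.png

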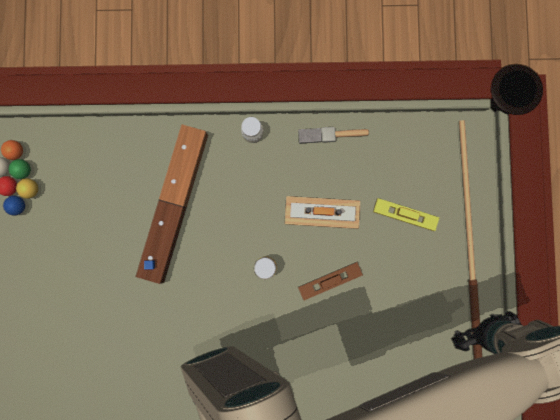

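The straightedge could be one of three things in the top picture: the grey beam with orange grip on the stand at (323,211), the brown lookalike at (331,281), or the yellow one at (406,214). I choose the one at (323,211). The rail runs from (195,127) to (150,280) with its joint near (171,203). The jar is at (252,130), the tin at (265,268), the brush at (333,134) and the chalk at (149,265).

```bash
cat > h.py <<'E'
from station import *
import cv2,numpy as np
def cloud(n,p,d,T=None):
    c=calibration(n);K=c['mtx']
    if T is None:T=c['extrinsics']
    v,u=np.mgrid[:420,:560]
    P=np.stack([(u-K[0,2])/K[0,0]*d,(v-K[1,2])/K[1,1]*d,d],-1)
    W=P@T[:3,:3].T+T[:3,3];W[d<=0]=np.nan
    return W
def wrist():
    s=read_state();p,d=snapshot("wrist")
    T=np.eye(4);T[:3,:3]=s['eef_rot'];T[:3,3]=s['position']
    return s,p,d,T@calibration("wrist")['hand_eye']
def rect(W,m):
    """min-area rectangle of the world xy of the masked points: centre, (long,short), angle of long axis deg, median z"""
    q=W[m];q=q[~np.isnan(q[:,0])]
    (c,(a,b),t)=cv2.minAreaRect(q[:,:2].astype(np.float32))
    if b>a:a,b,t=b,a,t+90
    return np.round(c,1),round(a,1),round(b,1),round((t+90)%180-90,2),np.round(np.median(q[:,2]),1),len(q)
def big(m):
    m=cv2.morphologyEx(m.astype(np.uint8),cv2.MORPH_OPEN,np.ones((2,2)))
    n,l,s,_=cv2.connectedComponentsWithStats(m);return l==1+np.argmax(s[1:,4])
E
python3 - <<'E'
from h import *
for n in("top","scene"):
    z=np.load(n+'0.npz');p,d=z['p'],z['d'];W=cloud(n,p,d);h=cv2.cvtColor(p,cv2.COLOR_RGB2HSV).astype(int)
    if n=="top":
        roi=np.s_[190:235,278:368];rr=np.s_[118:290,130:215]
    else: roi=np.s_[155:225,200:295];rr=np.s_[205:385,305:505]
    M=np.zeros((420,560),bool);M[roi]=1;R=np.zeros((420,560),bool);R[rr]=1
    Z=W[...,2]
    org=M&(h[...,0]<14)&(h[...,1]>215)&(h[...,2]>150)
    print(n,'grip',rect(W,big(org)))
    gr=M&(h[...,1]<50)&(h[...,2]>130)&(Z>20); print(' beam',rect(W,gr),gr.sum())
    st=M&(Z>5)&(Z<18);print(' base',rect(W,st))
    po=M&(Z>68);print(' posts',rect(W,po) if po.sum()>4 else None)
    rl=big(R&(abs(Z-56)<8));print(' rail',rect(W,rl))
    dk=rl&(h[...,2]<115);print(' dark',rect(W,big(dk)));lt=rl&(h[...,2]>=130);print(' light',rect(W,big(lt)))
    for nm,c in dict(jar=(252,130),tin=(265,268)).items():
        if n=="top":print(nm,np.round(W[c[1],c[0]]))
    print('cloth z',np.nanmedian(Z[200:300,215:235]))
E
```

```text
Traceback (most recent call last):
  File "h.py", line 22, in big
    n,l,s,_=cv2.connectedComponentsWithStats(m);return l==1+np.argmax(s[1:,4])
                                                            ~~~~~~~~~^^^^^^^^^
ValueError: attempt to get argmax of an empty sequence
```

```bash
cat > m.py <<'E'
from h import *
for n in("top","scene"):
    z=np.load(n+'0.npz');p,d=z['p'],z['d'];W=cloud(n,p,d);h=cv2.cvtColor(p,cv2.COLOR_RGB2HSV).astype(int)
    if n=="top":
        roi=np.s_[190:235,278:368];rr=np.s_[118:290,130:215];px=[(211,323),(211,290),(150,195),(250,155)]
    else: roi=np.s_[155:225,200:295];rr=np.s_[205:385,305:505];px=[(178,245),(200,275),(320,370),(260,450)]
    for q in px: print(q,h[q],np.round(W[q]))
    M=np.zeros((420,560),bool);M[roi]=1;R=np.zeros((420,560),bool);R[rr]=1
    Z=W[...,2]
    def go(name,m):
        try: print(n,name,rect(W,big(m)))
        except Exception as e: print(n,name,'none')
    go('grip',M&(h[...,0]<12)&(h[...,1]>190)&(h[...,2]>120)&(Z>50))
    go('beam',M&(h[...,1]<70)&(h[...,2]>110)&(Z>20)&(Z<45))
    go('base',M&(Z>5)&(Z<20))
    go('posts',M&(Z>72))
    rl=big(R&(abs(Z-56)<8));go('rail',rl)
    go('dark',rl&(h[...,2]<110));go('light',rl&(h[...,2]>=110))
    if n=="top":
        for c in((252,130),(265,268)):print('can',np.round(W[c[1],c[0]]))
    print('cloth z',np.nanmedian(Z[200:300,215:235]) if n=="top" else np.nanmedian(Z[270:300,280:320]))
E
python3 m.py
```

```text
(211, 323) [ 15 152 190] [nan nan nan]
(211, 290) [ 17  65 192] [ 544. -141.   28.]
(150, 195) [ 12 141 157] [715. 121.  55.]
(250, 155) [ 10 140 104] [440. 231.  54.]
top grip none
top beam (array([ 539.8, -234.6]), 181.7, 39.8, 85.81, np.float64(28.4), 649)
top base (array([ 539.6, -234.4]), 210.7, 79.7, 85.93, np.float64(10.5), 1043)
top posts (array([ 537.3, -278.2]), 16.2, 9.4, -87.9, np.float64(75.8), 21)
top rail (array([562.1, 187.9]), 452.8, 78.2, -18.33, np.float64(54.4), 3879)
top dark (array([446.6, 229.6]), 116.0, 28.4, -7.31, np.float64(54.7), 234)
top light (array([671.6, 155.5]), 217.7, 65.6, -16.48, np.float64(54.5), 1841)
can [761. -40.  93.]
can [388. -72.  81.]
cloth z -0.9518434750879123
(178, 245) [ 15 243 205] [ 553. -223.   67.]
(200, 275) [ 18  31 211] [ 542. -150.   29.]
(320, 370) [ 14 172 185] [678. 153.  56.]
(260, 450) [ 12 153 113] [481. 225.  54.]
scene grip none
scene beam (array([ 545.8, -229.3]), 178.6, 41.4, 86.12, np.float64(29.3), 714)
scene base (array([ 543.8, -229. ]), 208.0, 84.5, 85.76, np.float64(11.4), 1119)
scene posts (array([ 521.1, -203.2]), 72.9, 8.8, 30.07, np.float64(76.2), 30)
scene rail (array([550.2, 198.1]), 487.3, 65.9, -16.68, np.float64(55.7), 8308)
scene dark (array([458.8, 259. ]), 252.6, 3.8, -16.03, np.float64(14.7), 206)
scene light (array([673.6, 160.9]), 229.2, 65.8, -16.6, np.float64(55.8), 4814)
cloth z -0.23254110365212455
```

Request:
move_arm --moves '[{"x": 0.4,"y": -0.192,"z": 0.03,"wz": -1.08,"fingers": 0.085},{"x": 0.4,"y": -0.192,"z": 0.03,"wz": -1.08,"fingers": 0.085},{"x": 0.4,"y": -0.192,"z": 0.03,"wz": -1.08,"fingers": 0.085},{"x": 0.4,"y": -0.192,"z": 0.03,"wz": -1.08,"fingers": 0.085},{"x": 0.4,"y": -0.192,"z": 0.03,"wz": -1.08,"fingers": 0.085},{"x": 0.4,"y": -0.192,"z": 0.03,"wz": -1.08,"fingers": 0.085},{"x": 0.4,"y": -0.192,"z": 0.03,"wz": -1.08,"fingers": 0.085},{"x": 0.4,"y": -0.192,"z": 0.03,"wz": -1.08,"fingers": 0.085}]'

```text
schema error: expected keys x, y, z, wx, wy, wz, fingers
```

```bash
python3 -c "
from h import *
s=read_state();print(s['time'],s['position'],np.round(s['eef_rot'],3).tolist(),s['joints'])"
```

```text
0.1 [ 254.52191619 -570.0532141   230.26937537] [[0.913, 0.408, -0.001], [0.408, -0.913, 0.002], [0.0, -0.002, -1.0]] [-1.25437143e+00  2.77071295e-01 -2.77293943e-02  1.26802463e+00
  6.57674752e-06  1.46738576e+00]
```

Request:
move_arm --moves '[{"x": 0.4,"y": -0.192,"z": 0.03,"wx": 0,"wy": 0,"wz": -1.08,"fingers": 0.085},{"x": 0.4,"y": -0.192,"z": 0.03,"wx": 0,"wy": 0,"wz": -1.08,"fingers": 0.085},{"x": 0.4,"y": -0.192,"z": 0.03,"wx": 0,"wy": 0,"wz": -1.08,"fingers": 0.085},{"x": 0.4,"y": -0.192,"z": 0.03,"wx": 0,"wy": 0,"wz": -1.08,"fingers": 0.085},{"x": 0.4,"y": -0.192,"z": 0.03,"wx": 0,"wy": 0,"wz": -1.08,"fingers": 0.085},{"x": 0.4,"y": -0.192,"z": 0.03,"wx": 0,"wy": 0,"wz": -1.08,"fingers": 0.085},{"x": 0.4,"y": -0.192,"z": 0.03,"wx": 0,"wy": 0,"wz": -1.08,"fingers": 0.085},{"x": 0.4,"y": -0.192,"z": 0.03,"wx": 0,"wy": 0,"wz": -1.08,"fingers": 0.085}]'

```text
time: 0.9
position: [513.6, -264.4, 203.8]
eef_rot: [[0.068, 0.998, -0.001], [0.998, -0.068, 0.0], [0.0, -0.001, -1.0]]
ft_force: [0.7, -0.3, 0.2]
gripper_width: 85.2
grip_force: 0.0
```

```bash
cat > w.py <<'E'
from h import *
import sys
def edge():
    s,p,d,T=wrist();n=sys.argv[1] if len(sys.argv)>1 else 'w';np.savez(n+'.npz',p=p,d=d,T=T)
    W=cloud("wrist",p,d,T);cv2.imwrite('pics/%s.png'%n,p[:,:,::-1]);return s,p,W
if __name__=="__main__":
    s,p,W=edge();h=cv2.cvtColor(p,cv2.COLOR_RGB2HSV).astype(int);Z=W[...,2]
    print(s['time'],s['position'],np.round(s['eef_rot'][:,0],4),np.round(s['joints'],2))
    near=np.hypot(W[...,0]-541,W[...,1]+232)<130
    for nm,m in dict(beam=near&(Z>22)&(Z<38)&(h[...,1]<90),base=near&(Z>6)&(Z<18),grip=near&(Z>58)&(Z<72)&(h[...,1]>150),posts=near&(Z>72)&(Z<90)).items():
        try:print(nm,rect(W,big(m)))
        except Exception as e:print(nm,'none')
E
python3 w.py w1
```

```text
0.9 [ 513.62202533 -264.44838665  203.80688978] [6.780e-02 9.977e-01 2.000e-04] [-0.59  0.21 -0.17  1.19 -0.    1.05]
beam (array([ 545.9, -234.9]), 190.5, 43.2, 85.8, np.float64(30.3), 7231)
base (array([ 545.7, -234.4]), 215.5, 82.2, 85.82, np.float64(12.3), 11164)
grip (array([ 543.9, -238.4]), 67.7, 21.4, 89.57, np.float64(68.2), 1923)
posts (array([ 550.6, -190.5]), 19.5, 13.7, -0.52, np.float64(78.1), 332)
```

View pics/w1.png

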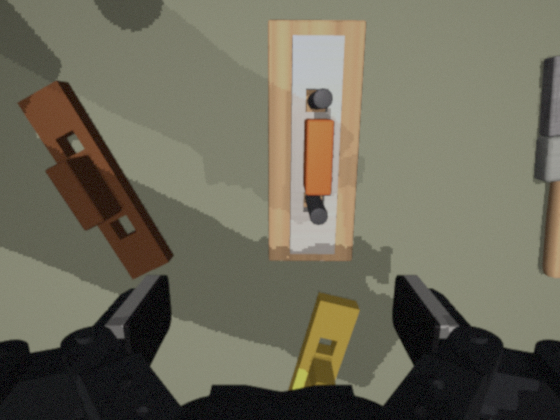

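The close view confirms the choice. The orange grip is at pixel (319,157), with steel posts at (320,98) and (317,215). The brown lookalike is at (95,180) and the yellow one at (325,340). I'll move right above it and measure again.

Request:
move_arm --moves '[{"x": 0.032,"y": 0.028,"z": 0.074,"wx": 0,"wy": 0,"wz": 0.005,"fingers": 0.085},{"x": 0.032,"y": 0.028,"z": 0.074,"wx": 0,"wy": 0,"wz": 0.005,"fingers": 0.085},{"x": 0.032,"y": 0.028,"z": 0.074,"wx": 0,"wy": 0,"wz": 0.005,"fingers": 0.085},{"x": 0.032,"y": 0.028,"z": 0.074,"wx": 0,"wy": 0,"wz": 0.005,"fingers": 0.085},{"x": 0.032,"y": 0.028,"z": 0.074,"wx": 0,"wy": 0,"wz": 0.005,"fingers": 0.085},{"x": 0.032,"y": 0.028,"z": 0.074,"wx": 0,"wy": 0,"wz": 0.005,"fingers": 0.085},{"x": 0.032,"y": 0.028,"z": 0.074,"wx": 0,"wy": 0,"wz": 0.005,"fingers": 0.085},{"x": 0.032,"y": 0.028,"z": 0.074,"wx": 0,"wy": 0,"wz": 0.005,"fingers": 0.085}]'

```text
time: 1.75
position: [543.4, -237.3, 131.4]
eef_rot: [[0.077, 0.997, 0.002], [0.997, -0.077, -0.001], [-0.001, 0.002, -1.0]]
ft_force: [-0.4, -1.0, -0.5]
gripper_width: 84.7
grip_force: 0.0
```

```bash
cat > g.py <<'E'
from w import *
def grip_tool(p,W,s,zlo,zhi):
    """orange grip top: ray-based outline on plane z, in tool coordinates (mm)"""
    h=cv2.cvtColor(p,cv2.COLOR_RGB2HSV).astype(int);Z=W[...,2]
    m=big((h[...,0]<16)&(h[...,1]>190)&(h[...,2]>90)&(Z>zlo)&(Z<zhi))
    m=cv2.erode(m.astype(np.uint8),np.ones((3,3)))>0
    print('world',rect(W,m)); q=(W[m]-s['position'])@s['eef_rot']
    (c,sz,t)=cv2.minAreaRect(q[:,:2].astype(np.float32));print('tool centre',np.round(c,1),np.round(sz,1),round(t,2),'median',np.round(np.median(q,0),1))
if __name__=="__main__":
    s,p,W=edge();print(s['time'],s['position'],np.round(s['eef_rot'][:,0],4))
    grip_tool(p,W,s,float(sys.argv[2]),float(sys.argv[3]))
E
python3 g.py w2 62 74
```

```text
1.75 [ 543.36737806 -237.2665698   131.41003511] [ 7.68e-02  9.97e-01 -8.00e-04]Traceback (most recent call last):
  File "g.py", line 11, in <module>
    grip_tool(p,W,s,float(sys.argv[2]),float(sys.argv[3]))
    ~~~~~~~~~^^^^^^^^^^^^^^^^^^^^^^^^^^^^^^^^^^^^^^^^^^^^^
  File "g.py", line 5, in grip_tool
    m=big((h[...,0]<16)&(h[...,1]>190)&(h[...,2]>90)&(Z>zlo)&(Z<zhi))
  File "h.py", line 22, in big
    n,l,s,_=cv2.connectedComponentsWithStats(m);return l==1+np.argmax(s[1:,4])
                                                            ~~~~~~~~~^^^^^^^^^
    return _wrapfunc(a, 'argmax', axis=axis, out=out, **kwds)
    return bound(*args, **kwds)
ValueError: attempt to get argmax of an empty sequence
```

View pics/w2.png

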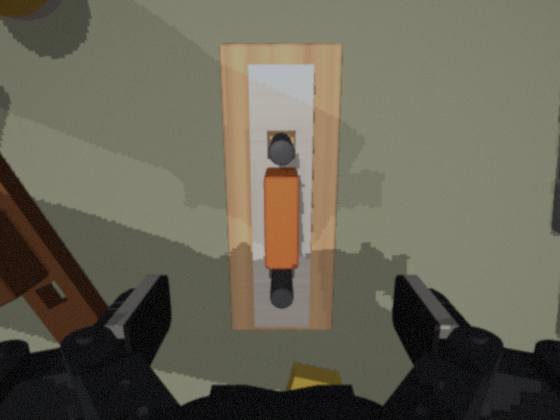

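Grip top spans about (266–299, 178–268), almost centred between the fingers, and the posts are at (281,150) and (281,293).

```bash
python3 - <<'E'
from h import *
z=np.load('w2.npz');p,T=z['p'],z['T'];W=cloud("wrist",p,z['d'],T);h=cv2.cvtColor(p,cv2.COLOR_RGB2HSV).astype(int)
print(h[223,282],W[223,282],h[150,281],W[150,281],W[293,281])
s=read_state();print(s['position'])
Z=W[...,2];o=(h[...,0]<16)&(h[...,1]>190)&(h[...,2]>90)
m=o.copy();m[:160]=0;m[280:]=0;m[:,:250]=0;m[:,320:]=0
print(m.sum(),np.nanpercentile(Z[m],[5,50,95]),np.isnan(Z[m]).mean())
K=calibration("wrist")['mtx']
v,u=np.nonzero(m); print(u.min(),u.max(),v.min(),v.max())
def ray(u,v,z):
    r=T[:3,:3]@np.linalg.inv(K)@[u,v,1];return T[:3,3]+r*(z-T[2,3])/r[2]
R=s['eef_rot']
for q in[(266,178),(299,178),(266,268),(299,268)]:print(np.round(R.T@(ray(*q,68)-s['position']),1))
for q in [(281,152),(281,297)]:print('post',np.round(R.T@(ray(*q,78)-s['position']),1))
be=(h[...,1]<60)&(h[...,2]>110)&(Z>24)&(Z<36)&~np.isnan(Z)
q=(W[be]-s['position'])@R;(c,sz,t)=cv2.minAreaRect(q[:,:2].astype(np.float32));print('beam tool',c,sz,t,np.median(q[:,2]))
E
```

```text
[ 13 172 175] [ 544.39867638 -231.05166747   68.09916168] [158  12  84] [ 547.09885428 -188.68889142   78.28659515] [ 540.78908332 -270.30276087   77.40745773]
[ 543.25545024 -237.08253707  131.16170904]
97 [43.02614947 58.01650451 67.73342496] 0.020618556701030927
266 295 168 266
[32.2 -8.3 63.1]
[32.2 10.  63.2]
[-21.8  -8.9  63.2]
[-21.8  10.7  63.2]
post [47.5  0.1 53.1]
post [-35.5   0.   53.2]
beam tool (5.260429382324219, 0.11711502075195312) (40.168968200683594, 180.49949645996094) 89.83755493164062 100.85802986690737
```

Request:
move_arm --force 40 --moves '[{"x": 0.0055,"y": 0.0003,"z": 0.02,"wx": 0,"wy": 0,"wz": 0,"fingers": 0.085},{"x": 0.0055,"y": 0.0003,"z": 0.045,"wx": 0,"wy": 0,"wz": 0,"fingers": 0.085},{"x": 0.0055,"y": 0.0003,"z": 0.07,"wx": 0,"wy": 0,"wz": 0,"fingers": 0.07},{"x": 0.0055,"y": 0.0003,"z": 0.085,"wx": 0,"wy": 0,"wz": 0,"fingers": 0.05},{"x": 0.0055,"y": 0.0003,"z": 0.094,"wx": 0,"wy": 0,"wz": 0,"fingers": 0.04},{"x": 0.0055,"y": 0.0003,"z": 0.094,"wx": 0,"wy": 0,"wz": 0,"fingers": 0.03},{"x": 0.0055,"y": 0.0003,"z": 0.094,"wx": 0,"wy": 0,"wz": 0,"fingers": 0.015},{"x": 0.0055,"y": 0.0003,"z": 0.094,"wx": 0,"wy": 0,"wz": 0,"fingers": 0.01}]'

```text
time: 2.6
position: [544.3, -231.3, 37.0]
eef_rot: [[0.076, 0.997, 0.001], [0.997, -0.076, -0.0], [-0.0, 0.001, -1.0]]
ft_force: [0.4, -0.0, -3.3]
gripper_width: 19.3
grip_force: 42.0
```

Request:
move_arm --force 60 --moves '[{"x": 0,"y": 0,"z": 0,"wx": 0,"wy": 0,"wz": 0,"fingers": 0.0},{"x": 0,"y": 0,"z": -0.01,"wx": 0,"wy": 0,"wz": 0,"fingers": 0.0},{"x": 0,"y": 0,"z": -0.025,"wx": 0,"wy": 0,"wz": 0,"fingers": 0.0},{"x": 0,"y": 0,"z": -0.045,"wx": 0,"wy": 0,"wz": 0,"fingers": 0.0},{"x": 0,"y": 0,"z": -0.07,"wx": 0,"wy": 0,"wz": 0,"fingers": 0.0},{"x": 0,"y": 0,"z": -0.09,"wx": 0,"wy": 0,"wz": 0,"fingers": 0.0},{"x": 0,"y": 0,"z": -0.1,"wx": 0,"wy": 0,"wz": 0,"fingers": 0.0},{"x": 0,"y": 0,"z": -0.1,"wx": 0,"wy": 0,"wz": 0,"fingers": 0.0}]'

```text
time: 3.4
position: [545.5, -231.9, 139.2]
eef_rot: [[0.076, 0.997, 0.005], [0.997, -0.076, -0.003], [-0.002, 0.005, -1.0]]
ft_force: [0.1, -0.5, -3.7]
gripper_width: 18.9
grip_force: 63.3
```

```bash
python3 - <<'E'
from h import *
z=np.load('top0.npz');p,d=z['p'],z['d'];W=cloud("top",p,d);h=cv2.cvtColor(p,cv2.COLOR_RGB2HSV).astype(int);Z=W[...,2]
R=np.zeros((420,560),bool);R[118:290,130:215]=1
m=cv2.erode((R&(abs(Z-55)<4)).astype(np.uint8),np.ones((3,3)))>0
print('rail eroded',rect(W,m));q=W[m]
for n in('top','scene'):
    z=np.load(n+'0.npz');W=cloud(n,z['p'],z['d']);h=cv2.cvtColor(z['p'],cv2.COLOR_RGB2HSV).astype(int);Z=W[...,2]
    R=np.zeros((420,560),bool);R[(np.s_[118:290,130:215] if n=='top' else np.s_[205:385,305:505])]=1
    m=R&(abs(Z-55)<4)
    a=np.radians(-16.6);ex=np.array([np.cos(a),np.sin(a)]);ey=np.array([-ex[1],ex[0]])
    P=W[m][:,:2];X,Y=P@ex,P@ey;V=h[...,2][m]
    print(n,'along',np.percentile(X,[0.3,99.7]),'across',np.percentile(Y,[1,99]))
    for b in range(int(X.min()),int(X.max()),12):
        k=(X>=b)&(X<b+12)&(Y>np.median(Y)-20)&(Y<np.median(Y)+20);print(b,int(np.median(V[k])) if k.sum() else None,end='; ')
    print()
E
```

```text
rail eroded (array([568.4, 189.8]), 430.7, 64.6, -16.73, np.float64(54.9), 307)
top along [272.82984605 710.41576073] across [309.25667564 378.885889  ]
271 109; 283 110; 295 107; 307 100; 319 111; 331 111; 343 107; 355 110; 367 110; 379 109; 391 110; 403 112; 415 114; 427 116; 439 113; 451 112; 463 112; 475 111; 487 111; 499 163; 511 165; 523 162; 535 163; 547 165; 559 163; 571 161; 583 162; 595 160; 607 161; 619 161; 631 162; 643 164; 655 163; 667 161; 679 160; 691 159; 703 158; 
scene along [275.30139525 713.64517139] across [309.95080518 379.01309939]
272 118; 284 116; 296 118; 308 113; 320 111; 332 120; 344 116; 356 117; 368 118; 380 119; 392 120; 404 121; 416 122; 428 126; 440 122; 452 122; 464 122; 476 123; 488 122; 500 174; 512 174; 524 176; 536 176; 548 179; 560 176; 572 176; 584 176; 596 176; 608 177; 620 177; 632 177; 644 182; 656 180; 668 178; 680 178; 692 178; 704 176;
```

Request:
move_arm --moves '[{"x": 0.293,"y": -0.028,"z": 0,"wx": 0,"wy": 0,"wz": -1.356,"fingers": 0.0},{"x": 0.293,"y": -0.028,"z": 0,"wx": 0,"wy": 0,"wz": -1.356,"fingers": 0.0},{"x": 0.293,"y": -0.028,"z": 0,"wx": 0,"wy": 0,"wz": -1.356,"fingers": 0.0},{"x": 0.293,"y": -0.028,"z": 0,"wx": 0,"wy": 0,"wz": -1.356,"fingers": 0.0},{"x": 0.293,"y": -0.028,"z": 0,"wx": 0,"wy": 0,"wz": -1.356,"fingers": 0.0},{"x": 0.293,"y": -0.028,"z": 0,"wx": 0,"wy": 0,"wz": -1.356,"fingers": 0.0},{"x": 0.293,"y": -0.028,"z": 0,"wx": 0,"wy": 0,"wz": -1.356,"fingers": 0.0},{"x": 0.293,"y": -0.028,"z": 0,"wx": 0,"wy": 0,"wz": -1.356,"fingers": 0.0}]'

```text
time: 4.2
position: [536.7, 65.1, 135.1]
eef_rot: [[-0.906, 0.423, -0.003], [0.423, 0.906, -0.0], [0.002, -0.001, -1.0]]
ft_force: [0.9, 0.1, -3.7]
gripper_width: 19.3
grip_force: 63.2
```

Request:
move_arm --moves '[{"x": 0,"y": 0,"z": 0.02,"wx": 0,"wy": 0,"wz": -0.145,"fingers": 0.0},{"x": 0,"y": 0,"z": 0.045,"wx": 0,"wy": 0,"wz": -0.145,"fingers": 0.0},{"x": 0,"y": 0,"z": 0.07,"wx": 0,"wy": 0,"wz": -0.145,"fingers": 0.0},{"x": 0,"y": 0,"z": 0.09,"wx": 0,"wy": 0,"wz": -0.145,"fingers": 0.0},{"x": 0,"y": 0,"z": 0.1,"wx": 0,"wy": 0,"wz": -0.145,"fingers": 0.0},{"x": 0,"y": 0,"z": 0.105,"wx": 0,"wy": 0,"wz": -0.145,"fingers": 0.0},{"x": 0,"y": 0,"z": 0.107,"wx": 0,"wy": 0,"wz": -0.145,"fingers": 0.0},{"x": 0,"y": 0,"z": 0.107,"wx": 0,"wy": 0,"wz": -0.145,"fingers": 0.0}]'

```text
time: 5.0
position: [538.8, 63.3, 29.8]
eef_rot: [[-0.955, 0.297, 0.001], [0.297, 0.955, 0.0], [-0.001, 0.0, -1.0]]
ft_force: [0.4, 0.3, -3.9]
gripper_width: 19.2
grip_force: 63.1
```

Request:
move_arm --moves '[{"x": 0,"y": 0,"z": 0.002,"wx": 0,"wy": 0,"wz": 0,"fingers": 0.0},{"x": 0,"y": 0,"z": 0.004,"wx": 0,"wy": 0,"wz": 0,"fingers": 0.0},{"x": 0,"y": 0,"z": 0.005,"wx": 0,"wy": 0,"wz": 0,"fingers": 0.0},{"x": 0,"y": 0,"z": 0.005,"wx": 0,"wy": 0,"wz": 0,"fingers": 0.03},{"x": 0,"y": 0,"z": 0.005,"wx": 0,"wy": 0,"wz": 0,"fingers": 0.06},{"x": 0,"y": 0,"z": 0.005,"wx": 0,"wy": 0,"wz": 0,"fingers": 0.085},{"x": 0,"y": 0,"z": 0.005,"wx": 0,"wy": 0,"wz": 0,"fingers": 0.085},{"x": 0,"y": 0,"z": -0.02,"wx": 0,"wy": 0,"wz": 0,"fingers": 0.085}]'

```text
time: 5.8
position: [534.9, 63.3, 46.7]
eef_rot: [[-0.955, 0.297, -0.007], [0.297, 0.955, 0.0], [0.007, -0.002, -1.0]]
ft_force: [-0.7, 0.5, 0.3]
gripper_width: 84.9
grip_force: 0.0
```

Request:
move_arm --moves '[{"x": 0,"y": 0,"z": -0.04,"wx": 0,"wy": 0,"wz": 0,"fingers": 0.085},{"x": 0,"y": 0,"z": -0.085,"wx": 0,"wy": 0,"wz": 0.15,"fingers": 0.085},{"x": 0,"y": 0,"z": -0.13,"wx": 0,"wy": 0,"wz": 1.571,"fingers": 0.085},{"x": 0,"y": 0,"z": -0.13,"wx": 0,"wy": 0,"wz": 1.571,"fingers": 0.085},{"x": 0,"y": 0,"z": -0.13,"wx": 0,"wy": 0,"wz": 1.571,"fingers": 0.085},{"x": 0,"y": 0,"z": -0.13,"wx": 0,"wy": 0,"wz": 1.571,"fingers": 0.085},{"x": 0,"y": 0,"z": -0.13,"wx": 0,"wy": 0,"wz": 1.571,"fingers": 0.085},{"x": 0,"y": 0,"z": -0.13,"wx": 0,"wy": 0,"wz": 1.571,"fingers": 0.085}]'

```text
time: 6.6
position: [538.1, 63.3, 179.4]
eef_rot: [[-0.211, 0.977, 0.0], [0.977, 0.211, 0.0], [-0.0, 0.0, -1.0]]
ft_force: [-0.0, -0.2, 0.1]
gripper_width: 84.9
grip_force: 0.0
```

Request:
move_arm --moves '[{"x": 0,"y": 0,"z": 0,"wx": 0,"wy": 0,"wz": 0.504,"fingers": 0.085},{"x": 0,"y": 0,"z": 0,"wx": 0,"wy": 0,"wz": 0.504,"fingers": 0.085},{"x": 0,"y": 0,"z": 0,"wx": 0,"wy": 0,"wz": 0.504,"fingers": 0.085},{"x": 0,"y": 0,"z": 0,"wx": 0,"wy": 0,"wz": 0.504,"fingers": 0.085},{"x": 0,"y": 0,"z": 0,"wx": 0,"wy": 0,"wz": 0.504,"fingers": 0.085},{"x": 0,"y": 0,"z": 0,"wx": 0,"wy": 0,"wz": 0.504,"fingers": 0.085},{"x": 0,"y": 0,"z": 0,"wx": 0,"wy": 0,"wz": 0.504,"fingers": 0.085},{"x": 0,"y": 0,"z": 0,"wx": 0,"wy": 0,"wz": 0.504,"fingers": 0.085}]'

```text
time: 7.4
position: [538.1, 63.3, 179.3]
eef_rot: [[0.281, 0.96, -0.0], [0.96, -0.281, 0.0], [0.0, -0.0, -1.0]]
ft_force: [-0.0, -0.2, -1.1]
gripper_width: 85.0
grip_force: 0.0
```

```bash
python3 - w3 <<'E'
from w import *
s,p,W=edge();h=cv2.cvtColor(p,cv2.COLOR_RGB2HSV).astype(int);Z=W[...,2];R=s['eef_rot']
print(s['position'],np.round(R[:,0],4))
Q=(W-s['position'])@R
for nm,m in dict(beam=(h[...,1]<70)&(h[...,2]>110)&(Z>12)&(Z<24)&(np.hypot(Q[...,0],Q[...,1])<110),
   grip=(Z>50)&(Z<62)&(abs(Q[...,0])<25)&(abs(Q[...,1])<45),rail=(Z>50)&(Z<62)&(Q[...,0]>60)).items():
    m=big(m);q=Q[m];c,sz,t=cv2.minAreaRect(q[:,:2].astype(np.float32));print(nm,np.round(c,1),np.round(sz,1),round(t,2),'z',np.median(Z[m]),m.sum())
    if nm=='rail':
        # front edge: min x per y bin, fit line; joint: brightness step along y
        ys=np.arange(-140,140,8);e=[(y,np.percentile(q[(abs(q[:,1]-y)<4),0],1)) for y in ys if (abs(q[:,1]-y)<4).sum()>30]
        e=np.array(e);k=np.polyfit(e[:,0],e[:,1],1);print('front x = %.4f y + %.1f'%tuple(k),'res',np.round(np.std(e[:,1]-np.polyval(k,e[:,0])),2),e[[0,-1]])
        V=h[...,2][m];f=q[:,0]<np.polyval(k,q[:,1])+30
        print([(int(y),int(np.median(V[f&(abs(q[:,1]-y)<1)]))) for y in range(-40,41,2) if (f&(abs(q[:,1]-y)<1)).sum()>5])
E
```

```text
[538.12232639  63.27671271 179.31897671] [0.2807 0.9598 0.    ]
beam [-5.8  2.4] [ 45.5 188.8] 2.89 z nan 6979
grip [nan nan] [0. 0.] 0.0 z nan 2076
rail [nan nan] [nan  0.] nan z nan 39755
front x = -0.0045 y + 94.7 res 0.02 [[-140.           95.36255481]
 [ 132.           94.14153037]]
[(-40, 116), (-38, 116), (-36, 116), (-34, 116), (-32, 116), (-30, 116), (-28, 116), (-26, 116), (-24, 117), (-22, 117), (-20, 117), (-18, 117), (-16, 117), (-14, 117), (-12, 117), (-10, 117), (-8, 116), (-6, 108), (-4, 62), (-2, 136), (0, 163), (2, 163), (4, 164), (6, 163), (8, 163), (10, 164), (12, 164), (14, 164), (16, 163), (18, 163), (20, 163), (22, 163), (24, 163), (26, 163), (28, 162), (30, 163), (32, 162), (34, 162), (36, 162), (38, 162), (40, 161)]
```

View pics/w3.png

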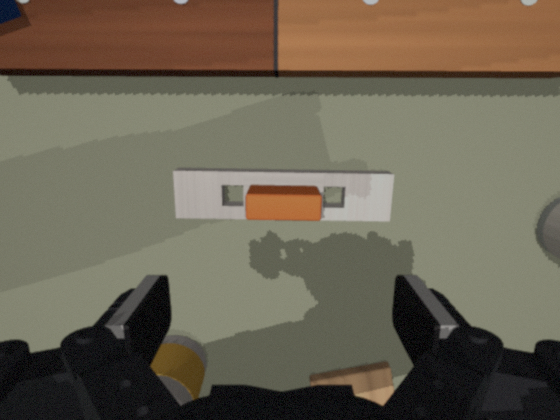

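The picture shows the straightedge lying flat on the cloth, grip at pixel (284,203), and the rail front edge at row ~72. The joint line is at column 277.

```bash
cat > k.py <<'E'
from w import *
def look(n,s=None):
    """straightedge and rail front/joint in tool coordinates (mm) from saved picture n"""
    z=np.load(n+'.npz');p,d,T=z['p'],z['d'],z['T'];Tt=calibration("wrist")['hand_eye']
    W=cloud("wrist",p,d,T);Q=cloud("wrist",p,d,Tt);h=cv2.cvtColor(p,cv2.COLOR_RGB2HSV).astype(int);Z=W[...,2]
    return p,h,Z,Q
def sides(Q,m):
    c=np.median(Q[m],0)[:2]
    q=Q[m][:,:2];(c,sz,t)=cv2.minAreaRect(q.astype(np.float32));return np.round(c,1),np.round(sz,1),round(t,2)
if __name__=="__main__":
    p,h,Z,Q=look(sys.argv[1]);ok=np.isfinite(Z)
    m=ok&(h[...,1]<70)&(h[...,2]>110)&(Z>14)&(Z<22)&(np.hypot(Q[...,0],Q[...,1])<120);m=big(m)&ok
    m=cv2.morphologyEx(m.astype(np.uint8),cv2.MORPH_OPEN,np.ones((5,5)))>0;m&=ok
    print('beam',sides(Q,m))
    q=Q[m];ys=np.arange(-70,71,5)
    for f,nm in((1,'near'),(99,'far')):
        e=np.array([(y,np.percentile(q[abs(q[:,1]-y)<2.5,0],f)) for y in ys if (abs(q[:,1]-y)<2.5).sum()>20]);print(nm,np.round(np.polyfit(e[:,0],e[:,1],1),4))
    print('ends y',np.round(np.percentile(q[:,1],[0.3,99.7]),1))
    g=ok&(h[...,0]<18)&(h[...,1]>140)&(Z>52)&(Z<60)&(abs(Q[...,0])<60)&(abs(Q[...,1])<60);g=big(g)&ok;print('grip',sides(Q,g),g.sum())
E
python3 k.py w3
```

```text
beam (array([-2.9,  3.8]), array([ 46.4, 187.8]), 0.89)
near [ 7.00000e-03 -1.10424e+01]
far [-1.42000e-02  1.97029e+01]
ends y [-87.5  97.1]
grip (array([-7.8,  4.1]), array([58.7, 36.4]), 89.77) 1951
```

```bash
python3 - <<'E'
from h import *
Tt=calibration("wrist")['hand_eye'];K=calibration("wrist")['mtx']
def ray(u,v,depthz): # plane at tool z
    r=Tt[:3,:3]@np.linalg.inv(K)@[u,v,1];return np.round((Tt[:3,3]+r*(depthz-Tt[2,3])/r[2])[:2],1)
z0=179.3
for q in((174,169),(392,172),(175,218.5),(391,220.5)):print('beam',ray(*q,z0-18))
for q in((247,193),(321,193),(247,220),(322,220)):print('grip',ray(*q,z0-56))
for q in((277,75),(0,73.5),(559,75)):print('rail top edge',ray(*q,z0-56))
E
```

```text
beam [ 22.7 -87.3]
beam [20.3 90. ]
beam [-19.2 -89.7]
beam [-20.9  92.5]
grip [ 11.  -24.9]
grip [11.  28.7]
grip [ -9.4 -25.4]
grip [-9.4 30. ]
rail top edge [91.2 -2.9]
rail top edge [  92.2 -187.3]
rail top edge [ 91.2 184.8]
```

Request:
move_arm --force 40 --moves '[{"x": 0.001,"y": 0.0025,"z": 0.04,"wx": 0,"wy": 0,"wz": 0.004,"fingers": 0.085},{"x": 0.001,"y": 0.0025,"z": 0.08,"wx": 0,"wy": 0,"wz": 0.004,"fingers": 0.085},{"x": 0.001,"y": 0.0025,"z": 0.115,"wx": 0,"wy": 0,"wz": 0.004,"fingers": 0.085},{"x": 0.001,"y": 0.0025,"z": 0.14,"wx": 0,"wy": 0,"wz": 0.004,"fingers": 0.085},{"x": 0.001,"y": 0.0025,"z": 0.154,"wx": 0,"wy": 0,"wz": 0.004,"fingers": 0.085},{"x": 0.001,"y": 0.0025,"z": 0.154,"wx": 0,"wy": 0,"wz": 0.004,"fingers": 0.075},{"x": 0.001,"y": 0.0025,"z": 0.154,"wx": 0,"wy": 0,"wz": 0.004,"fingers": 0.065},{"x": 0.001,"y": 0.0025,"z": 0.154,"wx": 0,"wy": 0,"wz": 0.004,"fingers": 0.05}]'

```text
time: 8.25
position: [542.1, 63.7, 27.2]
eef_rot: [[0.285, 0.959, 0.002], [0.959, -0.285, 0.0], [0.001, 0.002, -1.0]]
ft_force: [-0.8, 0.8, -2.5]
gripper_width: 55.1
grip_force: 44.5
```

Request:
move_arm --force 50 --moves '[{"x": 0,"y": 0,"z": 0,"wx": 0,"wy": 0,"wz": 0,"fingers": 0.04},{"x": 0,"y": 0,"z": -0.005,"wx": 0,"wy": 0,"wz": 0,"fingers": 0.04},{"x": 0.012,"y": -0.002,"z": -0.007,"wx": 0,"wy": 0,"wz": 0,"fingers": 0.04},{"x": 0.03,"y": -0.005,"z": -0.007,"wx": 0,"wy": 0,"wz": 0,"fingers": 0.04},{"x": 0.048,"y": -0.0058,"z": -0.007,"wx": 0,"wy": 0,"wz": 0,"fingers": 0.04},{"x": 0.058,"y": -0.0058,"z": -0.007,"wx": 0,"wy": 0,"wz": 0,"fingers": 0.04},{"x": 0.058,"y": -0.0058,"z": -0.007,"wx": 0,"wy": 0,"wz": 0,"fingers": 0.04},{"x": 0.058,"y": -0.0058,"z": -0.007,"wx": 0,"wy": 0,"wz": 0,"fingers": 0.04}]'

```text
time: 9.05
position: [551.5, 120.8, 32.2]
eef_rot: [[0.284, 0.959, -0.001], [0.959, -0.284, -0.001], [-0.001, -0.0, -1.0]]
ft_force: [-0.1, 0.6, -3.5]
gripper_width: 55.0
grip_force: 56.5
```

```bash
python3 - w4 <<'E'
from w import *
s,p,W=edge();print(s['position'],np.round(s['eef_rot'][:,0],4),s['ft_force'],s['gripper_width'])
E
```

```text
[551.48835286 120.81361359  32.15548913] [ 2.844e-01  9.587e-01 -8.000e-04] [-0.11653396  0.64153776 -3.48820714] 54.98210249380621
```

View pics/w4.png

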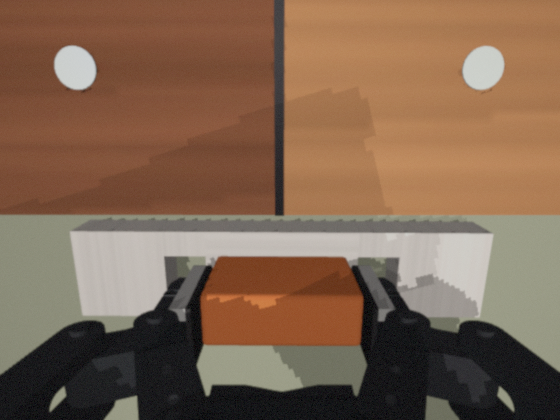

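The held straightedge has its far edge at row 232, parallel to the rail edge at row 215. The joint line at column 279.5 sits almost on the beam's centre, column 282.

```bash
python3 - <<'E'
from h import *
Tt=calibration("wrist")['hand_eye'];K=calibration("wrist")['mtx']
def ray(u,v,z):
    r=Tt[:3,:3]@np.linalg.inv(K)@[u,v,1];return np.round((Tt[:3,3]+r*(z-Tt[2,3])/r[2])[:2],1)
z=np.load('w4.npz');p=z['p'].astype(int);z0=32.2
for u in(120,200,350,450):
    c=p[190:245,u].sum(1);print(u,[(190+int(i),int(np.diff(c)[i])) for i in np.argsort(-abs(np.diff(c)))[:4]])
for r in(180,200,210):
    c=p[r,260:300].sum(1);k=np.nonzero(c<150)[0]+260;print('joint cols',r,k.min() if len(k) else c.min(),k.max() if len(k) else 0)
for q in((279.5,215),(20,215),(540,215)):print('rail',ray(*q,z0-56))
for q in((73,232),(491,232),(82,317),(484,317)):print('beam',ray(*q,z0-25))
E
```

```text
120 [(231, 89), (230, 88), (214, 68), (218, -56)]
200 [(231, 119), (214, 80), (230, 78), (213, 43)]
350 [(232, 99), (231, 81), (233, 41), (219, -40)]
450 [(232, 129), (233, 70), (231, 66), (220, -44)]
joint cols 180 276 282
joint cols 200 276 282
joint cols 210 275 282
rail [35.3 -0.5]
rail [ 35.3 -86. ]
rail [35.3 85.2]
beam [ 19.2 -87.5]
beam [19.3 88.1]
beam [-20.9 -89.4]
beam [-20.8  91. ]
```

Request:
move_arm --moves '[{"x": 0.003,"y": -0.001,"z": 0.002,"wx": 0,"wy": 0,"wz": 0,"fingers": 0.04},{"x": 0.007,"y": -0.001,"z": 0.004,"wx": 0,"wy": 0,"wz": 0,"fingers": 0.04},{"x": 0.01,"y": -0.001,"z": 0.005,"wx": 0,"wy": 0,"wz": 0,"fingers": 0.04},{"x": 0.012,"y": -0.001,"z": 0.006,"wx": 0,"wy": 0,"wz": 0,"fingers": 0.04},{"x": 0.013,"y": -0.001,"z": 0.0065,"wx": 0,"wy": 0,"wz": 0,"fingers": 0.04},{"x": 0.014,"y": -0.001,"z": 0.0065,"wx": 0,"wy": 0,"wz": 0,"fingers": 0.04},{"x": 0.014,"y": -0.001,"z": 0.0065,"wx": 0,"wy": 0,"wz": 0,"fingers": 0.04},{"x": 0.014,"y": -0.001,"z": 0.0065,"wx": 0,"wy": 0,"wz": 0,"fingers": 0.04}]'

```text
time: 9.9
position: [555.3, 133.1, 27.2]
eef_rot: [[0.286, 0.958, 0.001], [0.958, -0.286, -0.003], [-0.003, 0.002, -1.0]]
ft_force: [-3.3, -4.2, 5.3]
gripper_width: 54.8
grip_force: 57.7
```

Request:
move_arm --moves '[{"x": 0.0005,"y": 0,"z": 0,"wx": 0,"wy": 0,"wz": 0,"fingers": 0.04},{"x": 0.001,"y": 0,"z": 0,"wx": 0,"wy": 0,"wz": 0,"fingers": 0.04},{"x": 0.0015,"y": 0,"z": 0,"wx": 0,"wy": 0,"wz": 0,"fingers": 0.04},{"x": 0.002,"y": 0,"z": 0,"wx": 0,"wy": 0,"wz": 0,"fingers": 0.04},{"x": 0.0025,"y": 0,"z": 0,"wx": 0,"wy": 0,"wz": 0,"fingers": 0.04},{"x": 0.003,"y": 0,"z": 0,"wx": 0,"wy": 0,"wz": 0,"fingers": 0.04},{"x": 0.003,"y": 0,"z": 0,"wx": 0,"wy": 0,"wz": 0,"fingers": 0.04},{"x": 0.003,"y": 0,"z": 0,"wx": 0,"wy": 0,"wz": 0,"fingers": 0.04}]'

```text
time: 10.7
position: [556.5, 136.1, 27.2]
eef_rot: [[0.286, 0.958, 0.001], [0.958, -0.286, -0.003], [-0.003, 0.002, -1.0]]
ft_force: [-2.6, -4.1, 5.0]
gripper_width: 55.0
grip_force: 57.6
```

```bash
python3 -c "
from h import *
for i in range(2):
    s,p,d,T=wrist();print(s['position'],s['ft_force'],s['ft_torque'],np.round(s['eef_rot'][:,0],4))
np.savez('w5.npz',p=p,d=d,T=T)
p=p.astype(int)
for u in(120,200,350,450):
    c=p[190:245,u].sum(1);print(u,[(190+int(i),int(np.diff(c)[i])) for i in np.argsort(-abs(np.diff(c)))[:5]])
"
```

```text
[556.4653291  136.07460316  27.20939649] [-2.64633364 -4.13430667  5.04185264] [-0.89189247  0.57318584  0.07356451] [ 0.2856  0.9583 -0.0026]
[556.46665266 136.08570253  27.24381791] [-2.55230707 -4.49181784  5.19474617] [-0.93011134  0.59253577  0.07361162] [ 0.2856  0.9583 -0.0026]
120 [(196, -16), (229, 14), (194, -12), (223, -11), (240, -11)]
200 [(196, -17), (235, -15), (223, 14), (199, -14), (224, -14)]
350 [(190, 14), (201, 12), (191, -11), (224, -9), (232, -8)]
450 [(215, 14), (236, -14), (204, 11), (202, 10), (224, -10)]
```

Request:
move_arm --moves '[{"x": 0.0003,"y": 0,"z": 0,"wx": 0,"wy": 0,"wz": 0,"fingers": 0.04},{"x": 0.0006,"y": 0,"z": 0,"wx": 0,"wy": 0,"wz": 0,"fingers": 0.04},{"x": 0.0009,"y": 0,"z": 0,"wx": 0,"wy": 0,"wz": 0,"fingers": 0.04},{"x": 0.0012,"y": 0,"z": 0,"wx": 0,"wy": 0,"wz": 0,"fingers": 0.04},{"x": 0.0015,"y": 0,"z": 0,"wx": 0,"wy": 0,"wz": 0,"fingers": 0.04},{"x": 0.0015,"y": 0,"z": 0,"wx": 0,"wy": 0,"wz": 0,"fingers": 0.04},{"x": 0.0015,"y": 0,"z": 0,"wx": 0,"wy": 0,"wz": 0,"fingers": 0.04},{"x": 0.0015,"y": 0,"z": 0,"wx": 0,"wy": 0,"wz": 0,"fingers": 0.04}]'

```text
time: 11.6
position: [556.6, 136.6, 27.3]
eef_rot: [[0.285, 0.958, 0.001], [0.958, -0.285, -0.005], [-0.005, 0.002, -1.0]]
ft_force: [-2.4, -7.5, 7.8]
gripper_width: 55.2
grip_force: 57.7
```

```bash
python3 - w6 <<'E'
from w import *
s,p,W=edge();print(s['position'],s['ft_force'],s['ft_torque'])
E
```

```text
[556.64676974 136.61846764  27.26712678] [-2.36092102 -7.51461419  7.76174079] [-1.4239816   0.78340108  0.31538074]
```

View pics/w6.png

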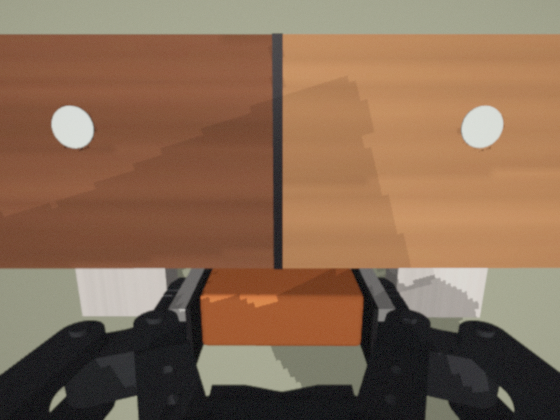

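Contact with the rail has been reached: the force rises and the tool stops. The joint is at column 279 and the grip centre at 282, so it's about 1 mm off along the rail. I'll unload, shift and press again.

Request:
move_arm --moves '[{"x": -0.002,"y": 0,"z": -0.001,"wx": 0,"wy": 0,"wz": 0,"fingers": 0.04},{"x": -0.003,"y": 0,"z": -0.003,"wx": 0,"wy": 0,"wz": 0,"fingers": 0.04},{"x": -0.003,"y": -0.0008,"z": -0.004,"wx": 0,"wy": 0,"wz": 0,"fingers": 0.04},{"x": -0.003,"y": -0.0015,"z": -0.004,"wx": 0,"wy": 0,"wz": 0,"fingers": 0.04},{"x": -0.003,"y": -0.0015,"z": -0.004,"wx": 0,"wy": 0,"wz": 0,"fingers": 0.04},{"x": -0.003,"y": -0.0015,"z": -0.004,"wx": 0,"wy": 0,"wz": 0,"fingers": 0.04},{"x": -0.003,"y": -0.0015,"z": -0.004,"wx": 0,"wy": 0,"wz": 0,"fingers": 0.04},{"x": -0.003,"y": -0.0015,"z": -0.004,"wx": 0,"wy": 0,"wz": 0,"fingers": 0.04}]'

```text
time: 12.45
position: [553.8, 136.4, 29.8]
eef_rot: [[0.285, 0.959, -0.0], [0.959, -0.285, 0.0], [0.0, -0.0, -1.0]]
ft_force: [0.3, 1.2, -3.0]
gripper_width: 55.1
grip_force: 56.5
```

```bash
cat > j.py <<'E'
from w import *
s,p,W=edge();print(s['position'],s['ft_force'],np.round(s['eef_rot'][:,0],4))
Tt=calibration("wrist")['hand_eye'];K=calibration("wrist")['mtx'];h=cv2.cvtColor(p,cv2.COLOR_RGB2HSV).astype(int)
def ray(u,v,z):
    r=Tt[:3,:3]@np.linalg.inv(K)@[u,v,1];return np.round((Tt[:3,3]+r*(z-Tt[2,3])/r[2])[:2],2)
z0=s['position'][2];u0=z0-25.3-2
c=p.astype(int).sum(2)
k=np.nonzero(c[150:240,255:305].mean(0)<160)[0]+255;print('joint cols',k.min(),k.max(),'y',ray((k.min()+k.max())/2,240,z0-56))
for r in(325,332,338):
    o=np.nonzero((h[r,:,0]<16)&(h[r,:,1]>150)&(h[r,:,2]>90))[0];o=o[(o>150)&(o<410)];print('grip cols',o.min(),o.max(),'y',ray((o.min()+o.max())/2,r,z0-56-u0))
for r in(290,300,308):
    o=np.nonzero((h[r,:,1]<40)&(h[r,:,2]>120))[0];print('beam cols',o.min(),o.max(),'y',ray((o.min()+o.max())/2,r,z0-18-u0))
E
python3 j.py w7
```

```text
[553.77606055 136.41702916  29.75233298] [ 0.2657636   1.21503427 -3.04148923] [0.285  0.9585 0.    ]
joint cols 282 289 y [27.43  1.49]
grip cols 202 361 y [-2.61  0.18]
grip cols 202 360 y [-5.35  0.  ]
grip cols 203 360 y [-7.71  0.18]
beam cols 0 559 y [-8.58 -0.73]
beam cols 0 559 y [-13.52  -0.74]
beam cols 0 559 y [-17.52  -0.75]
```

Request:
move_arm --moves '[{"x": 0,"y": 0.0009,"z": 0.001,"wx": 0,"wy": 0,"wz": 0,"fingers": 0.04},{"x": 0.001,"y": 0.0009,"z": 0.0015,"wx": 0,"wy": 0,"wz": 0,"fingers": 0.04},{"x": 0.002,"y": 0.0009,"z": 0.0015,"wx": 0,"wy": 0,"wz": 0,"fingers": 0.04},{"x": 0.003,"y": 0.0009,"z": 0.0015,"wx": 0,"wy": 0,"wz": 0,"fingers": 0.04},{"x": 0.003,"y": 0.0009,"z": 0.0015,"wx": 0,"wy": 0,"wz": 0,"fingers": 0.04},{"x": 0.003,"y": 0.0009,"z": 0.0025,"wx": 0,"wy": 0,"wz": 0,"fingers": 0.04},{"x": 0.003,"y": 0.0009,"z": 0.003,"wx": 0,"wy": 0,"wz": 0,"fingers": 0.04},{"x": 0.003,"y": 0.0009,"z": 0.003,"wx": 0,"wy": 0,"wz": 0,"fingers": 0.04}]'

```text
time: 13.3
position: [555.0, 137.2, 27.4]
eef_rot: [[0.284, 0.959, -0.001], [0.959, -0.284, -0.004], [-0.005, 0.0, -1.0]]
ft_force: [-2.3, -6.5, 2.2]
gripper_width: 55.1
grip_force: 57.2
```

```bash
python3 j.py w8
```

```text
[555.03994184 137.21930984  27.36580699] [-2.31371677 -6.47857795  2.20381552] [ 0.2845  0.9587 -0.0045]
joint cols 279 286 y [28.26  0.5 ]
grip cols 202 361 y [-2.61  0.18]
grip cols 202 360 y [-5.35  0.  ]
grip cols 203 360 y [-7.72  0.18]
beam cols 0 559 y [-8.59 -0.73]
beam cols 0 559 y [-13.52  -0.74]
beam cols 0 559 y [-17.53  -0.75]
```

Request:
move_arm --moves '[{"x": 0.0005,"y": 0,"z": 0,"wx": 0,"wy": 0,"wz": 0,"fingers": 0.04},{"x": 0.001,"y": 0,"z": 0,"wx": 0,"wy": 0,"wz": 0,"fingers": 0.04},{"x": 0.0015,"y": 0,"z": 0,"wx": 0,"wy": 0,"wz": 0,"fingers": 0.04},{"x": 0.0015,"y": 0,"z": 0,"wx": 0,"wy": 0,"wz": 0,"fingers": 0.04},{"x": 0.0015,"y": 0,"z": 0,"wx": 0,"wy": 0,"wz": 0,"fingers": 0.06},{"x": 0.0015,"y": 0,"z": 0,"wx": 0,"wy": 0,"wz": 0,"fingers": 0.075},{"x": 0.0015,"y": 0,"z": 0,"wx": 0,"wy": 0,"wz": 0,"fingers": 0.085},{"x": 0.0015,"y": 0,"z": 0,"wx": 0,"wy": 0,"wz": 0,"fingers": 0.085}]'

```text
time: 14.15
position: [556.5, 140.8, 27.1]
eef_rot: [[0.285, 0.959, 0.001], [0.959, -0.285, 0.001], [0.001, 0.001, -1.0]]
ft_force: [-0.3, 0.4, 0.1]
gripper_width: 85.0
grip_force: 0.0
```

Request:
move_arm --moves '[{"x": 0,"y": 0,"z": -0.01,"wx": 0,"wy": 0,"wz": 0,"fingers": 0.085},{"x": 0,"y": 0,"z": -0.03,"wx": 0,"wy": 0,"wz": 0,"fingers": 0.085},{"x": 0,"y": 0,"z": -0.06,"wx": 0,"wy": 0,"wz": 0,"fingers": 0.085},{"x": 0,"y": 0,"z": -0.1,"wx": 0,"wy": 0,"wz": 0,"fingers": 0.085},{"x": 0,"y": 0,"z": -0.14,"wx": 0,"wy": 0,"wz": 0,"fingers": 0.085},{"x": 0,"y": 0,"z": -0.16,"wx": 0,"wy": 0,"wz": 0,"fingers": 0.085},{"x": 0,"y": 0,"z": -0.16,"wx": 0,"wy": 0,"wz": 0,"fingers": 0.085},{"x": 0,"y": 0,"z": -0.16,"wx": 0,"wy": 0,"wz": 0,"fingers": 0.085}]'

```text
time: 14.95
position: [556.1, 140.6, 187.4]
eef_rot: [[0.285, 0.959, 0.001], [0.959, -0.285, 0.0], [0.001, 0.001, -1.0]]
ft_force: [-0.3, -0.2, -0.2]
gripper_width: 85.0
grip_force: 0.0
```

```bash
python3 - w9 <<'E'
from w import *
s,p,W=edge();print(s['position'],s['eef_rot'][:,0],s['time'])
E
```

```text
[556.10074119 140.58012987 187.39442447] [2.84878973e-01 9.58563270e-01 6.53707176e-04] 14.95
```

View pics/w9.png

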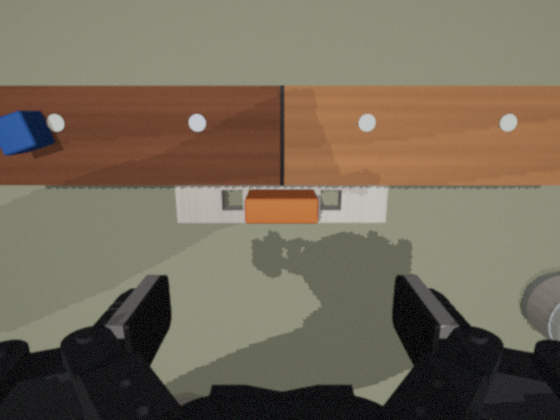

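The straightedge is released against the rail. Its grip centre is at column 282, the joint at 283, and the chalk at (25,132) is untouched. I'll check the gap from straight above the face.

Request:
move_arm --moves '[{"x": -0.025,"y": 0,"z": 0,"wx": 0,"wy": 0,"wz": 0,"fingers": 0.085},{"x": -0.05,"y": 0,"z": 0.02,"wx": 0,"wy": 0,"wz": 0,"fingers": 0.085},{"x": -0.056,"y": 0,"z": 0.05,"wx": 0,"wy": 0,"wz": 0,"fingers": 0.085},{"x": -0.056,"y": 0,"z": 0.075,"wx": 0,"wy": 0,"wz": 0,"fingers": 0.085},{"x": -0.056,"y": 0,"z": 0.087,"wx": 0,"wy": 0,"wz": 0,"fingers": 0.085},{"x": -0.056,"y": 0,"z": 0.087,"wx": 0,"wy": 0,"wz": 0,"fingers": 0.085},{"x": -0.056,"y": 0,"z": 0.087,"wx": 0,"wy": 0,"wz": 0,"fingers": 0.085},{"x": -0.056,"y": 0,"z": 0.087,"wx": 0,"wy": 0,"wz": 0,"fingers": 0.085}]'

```text
time: 15.8
position: [541.2, 87.0, 101.0]
eef_rot: [[0.285, 0.959, 0.002], [0.959, -0.285, 0.0], [0.001, 0.002, -1.0]]
ft_force: [0.5, 0.6, 0.6]
gripper_width: 84.9
grip_force: 0.0
```

```bash
python3 - w10 <<'E'
from w import *
s,p,W=edge();print(s['position'],s['eef_rot'][:,0],s['time'])
cv2.imwrite('pics/w10z.png',cv2.resize(p[20:220,100:460,::-1],None,fx=2.2,fy=2.2,interpolation=cv2.INTER_CUBIC))
E
```

```text
[541.22799397  87.01225658 101.03147555] [2.84594373e-01 9.58647737e-01 7.47787842e-04] 15.8
```

View pics/w10z.png

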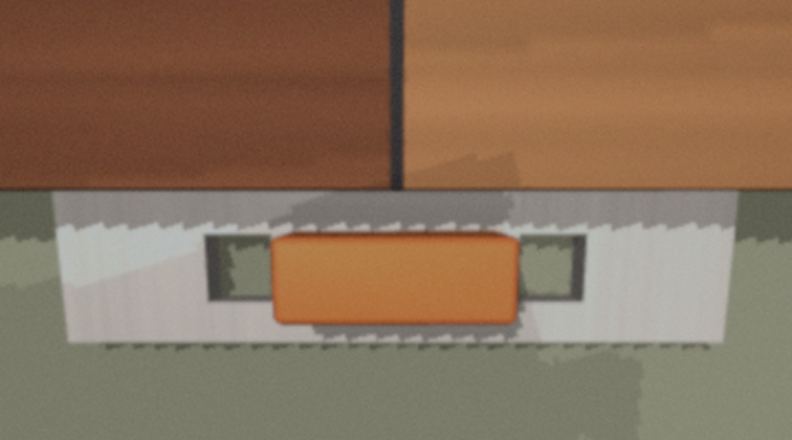

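No gap shows along the face (crop row 190). The joint is at crop column 396.5 and the beam centre at 395. I'll check the numbers.

```bash
python3 - <<'E'
from h import *
Tt=calibration("wrist")['hand_eye'];K=calibration("wrist")['mtx'];z0=101
def ray(u,v,z):
    u,v=100+u/2.2,20+v/2.2
    r=Tt[:3,:3]@np.linalg.inv(K)@[u,v,1];return np.round((Tt[:3,3]+r*(z-Tt[2,3])/r[2])[:2],1)
print('rail edge',[ray(u,189.5,z0-56) for u in(20,396.5,780)],'cam x',Tt[0,3])
print('beam near',[ray(u,343,z0-18) for u in(67,723)],'far',[ray(u,192,z0-18) for u in(53,738)],'grip',[ray(u,322,z0-56) for u in(274,517)],[ray(u,237,z0-56) for u in(274,517)])
E
```

```text
rail edge [array([ 70.4, -82.7]), array([70.4, -0.5]), array([70.4, 83.2])] cam x 68.34878416134246
beam near [array([ 30.2, -91.5]), array([30.2, 89.3])] far [array([ 70.2, -90.9]), array([70.2, 89.1])] grip [array([ 41.5, -28.4]), array([41.5, 26.9])] [array([ 60.3, -27.6]), array([60.3, 26.2])]
```

```bash
python3 -c "
from station import *
print(hand_in())"
```

```text
the job is handed in; nothing more can be done
None
```

The straightedge is lying flat, grip up, flush against the rail's front face and within about 0.5 mm of centred on the joint; it is released and the job was handed in at about 16 s.

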